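Charge the specimen clamp and start the tester

TASK

Charge the hydraulic specimen clamp: push its blue pump plunger down again and again with the fingertips, letting it spring back each time, until the red indicator pin has come fully out and its green foot shows. Only then press the green start button right down and let it go. Do not touch the indicator pin or press the red stop button, and leave the other things on the table where they stand.

Things in the scene. Friction and masses are not known exactly. Their poses are not given: they have to be found in the camera images.
- clamp: hydraulic specimen clamp bolted to the table: grey base plate 170 (x) x 130 (y) x 20 mm; origin at the centre of the plate's underside, z up. On it: the steel pump cylinder, 52 mm across and 98 mm tall, at x=-35, y=0 mm; the gauge block with the indicator pin at x=50, y=40 mm; two dark jaws with a yellow specimen, 80 mm tall, at x=48, y=-30 mm
- plunger_top (a point): centre of the flat top of the pump plunger's round blue knob (48 mm across); with the plunger fully up it is 150 mm above the table; moves with the plunger
- plunger (a joint): pump plunger, m pressed straight down: 0 fully up, 0.030 fully down. A spring pushes it back up: about 5 N at the top rising to 11 N at the bottom, plus 1 to 4 N of drag while moving
- gauge_pin (a joint): indicator pin, m risen straight up: 0 in, 0.030 fully out (its stop). It rises about 0.2 mm for each mm that the plunger goes down (6 mm for a full stroke), keeps its place while the plunger comes back up, and starts partly in; once at the stop further strokes do no harm
- pin_tip (a point): centre of the top of the red indicator pin, 20 mm across; 64 mm above the table when fully in, 94 mm when fully out. When fully out, a green band, 8 mm tall, at the foot of the red pin stands clear of its aluminium collar
- console: white start/stop box fixed to the table, 100 (x) x 160 (y) x 45 mm; origin at the centre of its underside; its buttons look up
- start_top (a point): centre of the top of the green start button (32 mm across), about 67 mm above the table
- start (a joint): green start button, m pressed straight down: 0 up, 0.006 fully down at about 5 N; springs back
- stop_top (a point): centre of the top of the red stop button (32 mm across), 84 mm beside the green one, about 67 mm above the table
- stop (a joint): red stop button, m pressed straight down: 0 up, 0.006 fully down
- amber_bottle: bystander: amber glass bottle with a black cap, 64 mm across, 130 mm tall; origin at its underside
- white_jar: bystander: white jar with a red cap, 70 mm across, 90 mm tall; origin at its underside
- beaker: bystander: clear open beaker, 72 mm across, 85 mm tall; origin at its underside
- screwdriver: bystander: screwdriver lying on the table; origin at its underside
- wrench: bystander: wrench lying on the table; origin at its underside
- specimen: bystander: orange dumbbell-shaped test bar lying flat, 120 x 20 x 6 mm; origin at its underside
- jaw_block: bystander: dark steel jaw block, 40 x 30 x 30 mm; origin at its underside
Things that resemble listed ones, but are neither listed nor needed, are in the scene too. What is shaped like the console but pink or yellow is not meant.

How it is judged:
By the outcome, as a careful person would: the job done as asked, in the order asked, and still so for the second after the job is handed in, with the robot touching nothing.
It also fails if it takes over 58 s, if anything falls off the work surface, if the arm or the gripper's body presses on something with over 40 N, if the wrist force passes 120 N, or if a joint passes its speed limit or range.

ROBOT

A 6-joint arm with a two-finger parallel gripper is mounted at the origin on the work surface. World frame = base frame: x ahead of the robot, y to its left, z up, the work surface at z = 0. Lengths are in m, angles in rad, forces in N, time in s.
With the tool pointing down it reaches from about 0.4 to 0.825 m from the base axis. Payload 7 kg.
Tool frame: the origin (TCP) lies on the centre line of the jaws, within the pads' length; the fingertips stand 25 mm ahead of it and the grasp point (between the pads) lies 6 mm ahead of it; z points along the fingers, y is the direction in which the jaws open and shut (so a half turn about z gives the same grasp; the last joint's range is limited). The gripper opens to 88 mm and grips with 3 to 60 N. Pads are 19 mm wide; open, the fingers measure 130 mm over their backs; the gripper's body (78 mm by 193 mm) begins 47 mm behind the grasp point.
Start: joints at [-1.015, 0.359, 0.012, 0, -1.224, -0.288], TCP at [0.179, -0.651, 0.252] pointing down, gripper open.
Joint ranges: [-3.07, 3.07], [-1.43, 2.12], [-1.02, 1.25], [-3.03, 1.67], [-3.05, -0], [-3.03, 3.03]. Speed limits (rad/s): [2.39, 2.39, 3.01, 3.14, 3.14, 3.14].

INTERFACE

Orientations are given as [roll, pitch, yaw] about the fixed x, y, z axes, in that order (R = Rz(yaw) Ry(pitch) Rx(roll)).
In Python, from bench import robot gives the robot as it stands.
- The arm moves only by the shell command python3 -m pendant 'ROWS'. ROWS is JSON, a list that holds one entry, the list of rows, each a list of 5 numbers: the finger opening in m, from 0 to 0.0876, then the shift along the tool's x, y, z in m, then the turn about the tool's z in degrees. In form: [[[fingers, x, y, z, twist], ...]]. A call has 1 to 20 rows; each row is the pose to reach, as a shift and turn from the pose measured when the call began, along the tool's axes at that moment; what a row does not reach only later rows make up. A row lasts 1/12 s, in which the tool goes at most 41.7 mm and 7.16 degrees, less where a joint would pass 70% of its speed; a pose out of reach is approached as far as the arm can. A call with a gripper value outside its range is refused whole. The fingers move at their own pace and stop on an object; the grip force is fixed at half the most. Time passes only in rows, so rows that repeat a pose let the fingers close. It gives the time, the measured TCP pose, the force and the opening at its end, in the units of the state.
- robot.read_state(): the state, without advancing time (a new reading comes with each control period).
- robot.snapshot(name): name is "scene" or "top"; returns the picture (384x512x3 uint8, blue, green, red); there is no depth.
- robot.camera_params(name): a dict with "fx", "fy", "cx", "cy" (pixels), "k1" (the pictures are not rectified: a ray, as slopes to the right and down, at radius r is drawn at 1 + k1 r^2 times it, then the intrinsics apply), "R" (3x3) and "t" (3): a world point X has camera coordinates R X + t. Camera axes: x right, y down, z forward; pixel columns grow to the right and rows downward; lengths in m; the calibration is good to about 2 mm. A picture is of the moment at which its call begins. camera_params takes no time and is no camera call.
- robot.job_done(): hands the job in, once; it reports no verdict.
The state is a dict: "time": time; "qpos": joint angles; "qvel": joint speeds; "joint_torque": joint torques, N m; "eef_pos": TCP position; "ee_rot": TCP orientation; "ft_force": force on the tool from outside, world axes, zero at the start; "wrist_torque": the same for the moment, N m; "finger_gap": opening from 0.0 (shut) to 1.0 (fully open).
Only numpy, scipy, OpenCV 4.12 (cv2) and the standard library are available. Lean on these libraries where they do the work, as an engineer would, in place of code of your own. Each camera call takes 0.05 s, during which the arm holds its last target. There are 200 camera calls.

## Working session

There is one attempt and no reset: what is moved stays moved. The work goes in short steps, Python scripts to look and compute and a shell command to move; the robot and the scene stay as the last step left them, time stands still between calls to the robot, and variables do not carry over. Pictures are saved under pics/ and viewed, about 8 in all and at most 12, crops included, and the job is handed in when it is done.

```bash
mkdir -p pics; cat > h.py <<'E'
import numpy as np, cv2
from bench import robot
def ray(cam,u,v):
    p=robot.camera_params(cam); K=np.array([[p['fx'],0,p['cx']],[0,p['fy'],p['cy']],[0,0,1.]])
    R=np.array(p['R']);t=np.array(p['t'])
    s=cv2.undistortPoints(np.array([[[u,v]]],float),K,np.array([p['k1'],0,0,0,0.]))[0,0]
    return -R.T@t, R.T@np.array([s[0],s[1],1])
def plane(cam,u,v,z):
    c,d=ray(cam,u,v); return c+d*(z-c[2])/d[2]
def two(a,b):
    (c1,d1),(c2,d2)=ray('scene',*a),ray('top',*b)
    s=np.linalg.lstsq(np.c_[d1,-d2],c2-c1,rcond=None)[0]
    p,q=c1+d1*s[0],c2+d2*s[1]; return (p+q)/2,np.linalg.norm(p-q)
def proj(cam,X):
    p=robot.camera_params(cam);R=np.array(p['R']);K=np.array([[p['fx'],0,p['cx']],[0,p['fy'],p['cy']],[0,0,1.]])
    return cv2.projectPoints(np.array(X,float).reshape(-1,1,3),cv2.Rodrigues(R)[0],np.array(p['t']),K,np.array([p['k1'],0,0,0,0.]))[0][:,0]
E
python3 - <<'E'
from h import *
for n in('scene','top'):
    im=robot.snapshot(n);cv2.imwrite(f'pics/{n}0.png',im);p=robot.camera_params(n);print(n,p['fx'],p['k1'],-np.array(p['R']).T@p['t'])
print(robot.read_state())
E
```

```text
scene 445.73823675126823 -0.08311810099992305 [1.65528111 0.40795598 1.13091218]
top 385.5173813127067 -0.015118608415522122 [0.4751515  0.00542568 1.24252197]
{'time': 0.1, 'qpos': array([-1.01488239e+00,  3.59331362e-01,  1.11767620e-02, -3.35882299e-04,
       -1.22409853e+00, -2.88141127e-01]), 'qvel': array([ 0.00037121, -0.002199  ,  0.00332387,  0.00072213,  0.00010641,
       -0.00094927]), 'joint_torque': array([-1.51791290e-03, -5.84163845e+01,  2.93752581e+01,  7.01562747e+00,
        1.00997166e-02, -4.79220512e-05]), 'eef_pos': array([ 0.17850609, -0.65056269,  0.25071245]), 'ee_rot': array([ 3.14010617e+00, -1.11270501e-04, -2.87393412e+00]), 'ft_force': array([ 0.38363336, -0.53704018,  0.75305735]), 'wrist_torque': array([-0.057757  ,  0.04520501, -0.01566121]), 'finger_gap': 1.0013559943129966}
```

View pics/scene0.png

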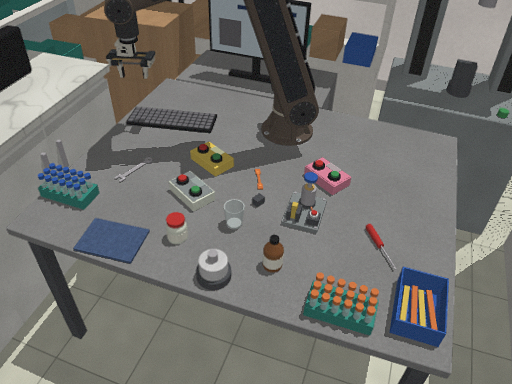

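View pics/top0.png

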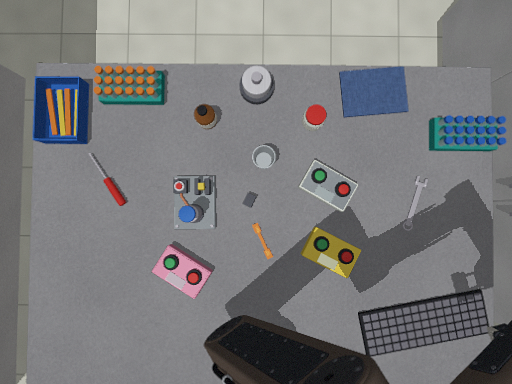

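The scene view shows the clamp at (305,205), the white console at (192,190), and the pink and yellow decoy consoles at (327,175) and (212,157). In the top view:

- **Start button:** candidates are the green on the white console (319,175), on the pink one (170,263) and on the yellow one (321,244). I choose the white.
- **Plunger:** candidates are the blue knob on the clamp (187,213) and the blue rack tubes (470,130). I choose the clamp knob.
- **Pin:** candidates are the red pin (179,186), the jar cap (316,115) and the stop button (344,189).

Next I measure these and check them in one close crop.

```bash
cat >> h.py <<'E'
RNG={'blue':((100,120,60),(125,255,255)),'green':((45,100,40),(85,255,255)),'red':((172,130,90),(180,255,255))}
def blob(im,col,near,r=14):
    h=cv2.cvtColor(im,cv2.COLOR_BGR2HSV); m=cv2.inRange(h,*map(np.array,RNG[col]))
    if col=='red': m|=cv2.inRange(h,np.array((0,130,90)),np.array((8,255,255)))
    k=np.zeros_like(m);cv2.circle(k,near,r,255,-1);m&=k
    n,l,s,c=cv2.connectedComponentsWithStats(m)
    if n<2:return None
    i=1+s[1:,4].argmax();return s[i],c[i]
E
python3 - <<'E'
from h import *
S=cv2.imread('pics/scene0.png');T=cv2.imread('pics/top0.png')
for n,c,a,b,z in(('plunger','blue',(311,178),(187,213),.15),('start','green',(196,191),(319,175),.067),('stop','red',(180,182),(344,189),.067),('pin','red',(314,214),(179,186),.07)):
    A=blob(S,c,a);B=blob(T,c,b);print(n,A,B)
    X,e=two(A[1],B[1]);print('  two',X.round(4),round(e,4),'scene',plane('scene',*A[1],z).round(4),'top',plane('top',*B[1],z).round(4))
a=cv2.resize(S[160:240,260:350],None,fx=4.4,fy=4.4,interpolation=2);b=cv2.resize(T[150:240,160:250],(352,352),interpolation=2);c=cv2.resize(S[160:220,155:225],(350,300),interpolation=2)
W=np.zeros((352,748,3),np.uint8);W[:,:396]=a;W[:,396:]=b;cv2.imwrite('pics/crop1.png',W)
E
```

```text
plunger (array([304, 172,  14,  11, 117], dtype=int32), array([310.42735043, 177.13675214])) (array([179, 206,  17,  16, 215], dtype=int32), array([186.6       , 213.45116279]))
  two [0.4592 0.213  0.1448] 0.0032 scene [0.4646 0.2155 0.15  ] top [0.4597 0.2105 0.15  ]
start (array([191, 186,   9,   7,  53], dtype=int32), array([194.98113208, 189.09433962])) (array([314, 170,  11,  11,  93], dtype=int32), array([319.21505376, 175.12903226]))
  two [ 0.5794 -0.177   0.0638] 0.0024 scene [ 0.5824 -0.174   0.067 ] top [ 0.5795 -0.1776  0.067 ]
stop (array([178, 174,   9,   8,  47], dtype=int32), array([182.06382979, 177.46808511])) (array([338, 184,  11,  11,  93], dtype=int32), array([343.10752688, 188.89247312]))
  two [ 0.5377 -0.25    0.0642] 0.0028 scene [ 0.5406 -0.2468  0.067 ] top [ 0.5381 -0.2508  0.067 ]
pin (array([312, 210,   5,   5,  21], dtype=int32), array([313.85714286, 212.        ])) (array([176, 183,   6,   6,  28], dtype=int32), array([178.5       , 185.78571429]))
  two [0.5423 0.2546 0.0657] 0.0042 scene [0.5457 0.2571 0.07  ] top [0.5426 0.2516 0.07  ]
```

View pics/crop1.png

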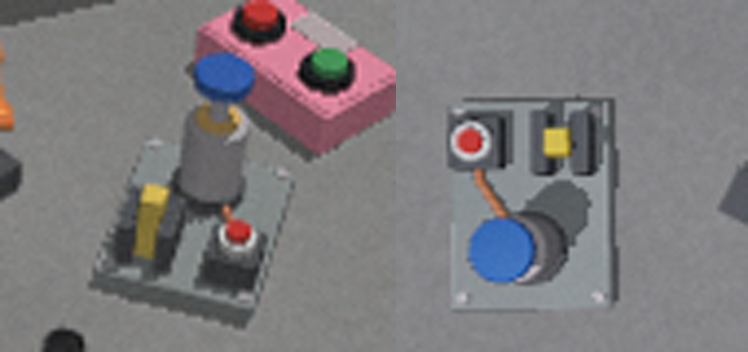

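The crop confirms the choice: the blue knob on the steel cylinder of the grey clamp, and the red pin in its aluminium collar, nearly in. The triangulated heights (plunger 0.145, buttons 0.064, stop-start distance 84 mm) agree with the text to within a few mm. Now I move, closing the fingers on the way.

```bash
python3 -m pendant '[[[0,-0.02,0.015,0,0],[0,-0.05,0.036,0,0],[0,-0.08,0.058,0,0],[0,-0.11,0.08,0,0],[0,-0.14,0.102,0,0],[0,-0.17,0.124,0,0],[0,-0.2,0.146,0,0],[0,-0.23,0.168,0,0],[0,-0.26,0.19,0,0],[0,-0.29,0.212,0,0],[0,-0.32,0.234,0,0],[0,-0.35,0.256,0,0],[0,-0.38,0.278,0,0],[0,-0.41,0.3,0,0],[0,-0.42,0.33,0,0],[0,-0.425,0.365,0,0],[0,-0.43,0.4,0,0],[0,-0.435,0.43,0,0],[0,-0.44,0.45,0,0],[0,-0.44,0.455,0,0]]]'
python3 - <<'E'
from h import *
s=robot.read_state();print(s['time'],s['eef_pos'],s['ee_rot'],s['ft_force'],s['finger_gap'])
from scipy.spatial.transform import Rotation as Ro
print(Ro.from_euler('xyz',s['ee_rot']).as_matrix().T@(np.array([.461,.212,.195])-s['eef_pos']))
E
```

```text
time: 1.77
eef_pos: [0.4822, -0.0929, 0.2514]
ee_rot: [3.14, 0.0, -2.871]
ft_force: [0.1, 0.1, 0.0]
finger_gap: 0.007
1.7667 [ 0.48218701 -0.09285119  0.25136376] [ 3.13967618e+00  2.47167612e-04 -2.87149715e+00] [0.05108991 0.10631161 0.02221873] 0.006900080436617248
[-0.06090864  0.29934353  0.0569526 ]
```

```bash
python3 -m pendant '[[[0,-0.004,0.02,0,0],[0,-0.01,0.05,0,0],[0,-0.017,0.085,0,0],[0,-0.025,0.12,0,0],[0,-0.032,0.155,0,0],[0,-0.039,0.19,0,0],[0,-0.046,0.225,0,0],[0,-0.053,0.26,0,0],[0,-0.058,0.285,0,0],[0,-0.061,0.299,0,0],[0,-0.061,0.299,0,0],[0,-0.061,0.299,0.02,0],[0,-0.061,0.299,0.045,0],[0,-0.061,0.299,0.057,0],[0,-0.061,0.299,0.057,0],[0,-0.061,0.299,0.057,0]]]'
python3 - <<'E'
from h import *
s=robot.read_state();print(s['time'],s['eef_pos'],s['ee_rot'],s['ft_force'])
S=robot.snapshot('scene');T=robot.snapshot('top')
print(proj('scene',s['eef_pos']-[0,0,.025]),proj('top',s['eef_pos']-[0,0,.025]))
W=np.zeros((400,800,3),np.uint8);W[:,:400]=cv2.resize(S[130:230,260:360],(400,400),interpolation=2);W[:,400:]=cv2.resize(T[150:250,140:240],(400,400),interpolation=2);cv2.imwrite('pics/crop2.png',W)
E
```

```text
time: 3.1
eef_pos: [0.4612, 0.2106, 0.1947]
ee_rot: [3.141, -0.001, -2.872]
ft_force: [0.7, -0.3, 0.6]
finger_gap: 0.005
3.1 [0.461247   0.21058286 0.19470128] [ 3.14082337e+00 -1.12069713e-03 -2.87218711e+00] [ 0.680593   -0.27385199  0.60419958]
[[309.9081327  171.81856524]] [[185.23911904 212.9966938 ]]
```

View pics/crop2.png

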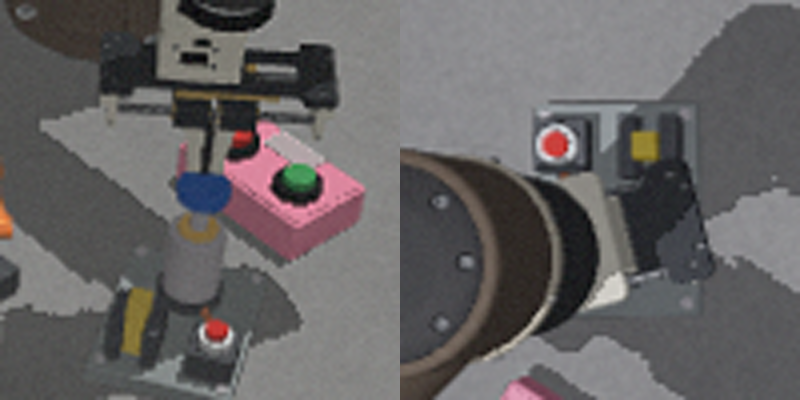

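The fingertips stand centred above the knob, and both views show the red pin in its collar, clear of the tool. I make the first stroke gently.

```bash
python3 -m pendant '[[[0,0,0.001,0.01,0],[0,0,0.001,0.02,0],[0,0,0.001,0.027,0],[0,0,0.001,0.034,0],[0,0,0.001,0.041,0],[0,0,0.001,0.047,0],[0,0,0.001,0.049,0],[0,0,0.001,0.049,0]]]'; python3 - <<'E'
from h import *
s=robot.read_state();print(s['eef_pos'],s['ft_force'])
for n,p in(('scene',(314,214)),('top',(179,186))):print(blob(robot.snapshot(n),'red',p,12))
E
```

```text
time: 3.87
eef_pos: [0.4623, 0.213, 0.1472]
ee_rot: [3.139, 0.003, -2.871]
ft_force: [-1.5, 0.4, 9.9]
finger_gap: 0.011
[0.46233593 0.21302184 0.14723017] [-1.47550589  0.40391092  9.92556297]
(array([311, 209,   6,   6,  28], dtype=int32), array([313.82142857, 211.35714286]))
(array([176, 183,   6,   6,  31], dtype=int32), array([178.41935484, 185.5483871 ]))
```

```bash
python3 -m pendant '[[[0,0,0,-0.01,0],[0,0,0,-0.022,0],[0,0,0,-0.034,0],[0,0,0,-0.035,0],[0,0,0,-0.03,0],[0,0,0,-0.02,0],[0,0,0,-0.01,0],[0,0,0,-0.002,0],[0,0,0,0.002,0],[0,0,0,0.002,0],[0,0,0,-0.01,0],[0,0,0,-0.022,0],[0,0,0,-0.034,0],[0,0,0,-0.035,0],[0,0,0,-0.03,0],[0,0,0,-0.02,0],[0,0,0,-0.01,0],[0,0,0,-0.002,0],[0,0,0,0.002,0],[0,0,0,0.002,0]]]'; python3 - <<'E'
from h import *
s=robot.read_state();print(s['eef_pos'],s['ft_force'])
for n,p in(('scene',(314,210)),('top',(179,186))):print(blob(robot.snapshot(n),'red',p,14))
E
```

```text
time: 5.63
eef_pos: [0.4624, 0.2131, 0.1452]
ee_rot: [3.14, 0.003, -2.87]
ft_force: [-1.9, -0.4, 14.5]
finger_gap: 0.003
[0.46243229 0.21307026 0.14519506] [-1.87214208 -0.43643929 14.52067716]
(array([311, 206,   7,   9,  43], dtype=int32), array([314.04651163, 209.97674419]))
(array([174, 183,   8,   6,  39], dtype=int32), array([177.53846154, 185.43589744]))
```

Fully down without excess force, and the pin is rising. Two more strokes.

```bash
python3 -m pendant '[[[0,0,0,-0.01,0],[0,0,0,-0.022,0],[0,0,0,-0.034,0],[0,0,0,-0.036,0],[0,0,0,-0.03,0],[0,0,0,-0.02,0],[0,0,0,-0.01,0],[0,0,0,-0.002,0],[0,0,0,0,0],[0,0,0,0,0],[0,0,0,-0.01,0],[0,0,0,-0.022,0],[0,0,0,-0.034,0],[0,0,0,-0.036,0],[0,0,0,-0.03,0],[0,0,0,-0.02,0],[0,0,0,-0.01,0],[0,0,0,-0.002,0],[0,0,0,0,0],[0,0,0,0,0]]]'; python3 - <<'E'
from h import *
s=robot.read_state();print(s['eef_pos'],s['ft_force'])
S=robot.snapshot('scene')
print(blob(S,'red',(314,208),16),blob(S,'green',(314,212),12))
T=robot.snapshot('top')
W=np.zeros((400,800,3),np.uint8);W[:,:400]=cv2.resize(S[180:230,285:335],(400,400),interpolation=2);W[:,400:]=cv2.resize(T[165:215,150:200],(400,400),interpolation=2);cv2.imwrite('pics/crop3.png',W)
E
```

```text
time: 7.4
eef_pos: [0.4626, 0.2131, 0.1452]
ee_rot: [3.14, 0.004, -2.869]
ft_force: [-4.9, -1.2, 20.5]
finger_gap: 0.003
[0.46262332 0.21314644 0.14516578] [-4.94781367 -1.17500521 20.53771192]
(array([311, 204,   7,  10,  51], dtype=int32), array([314.25490196, 208.2745098 ])) (array([313, 214,   3,   1,   3], dtype=int32), array([314., 214.]))
```

View pics/crop3.png

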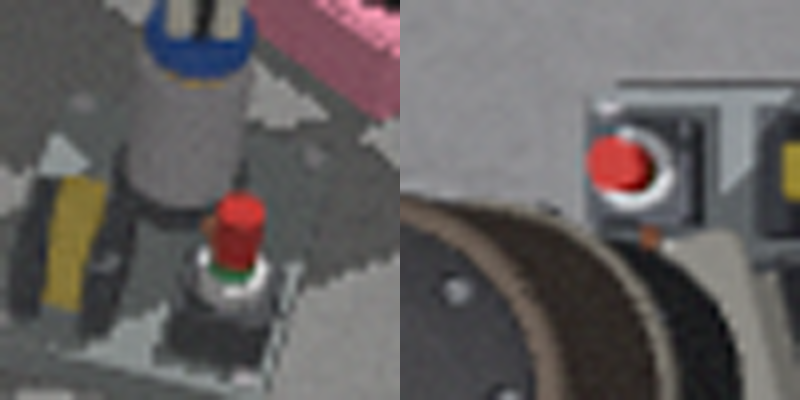

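The pin's foot shows a thin green sliver at crop (230,275), so it is nearly out but the 8 mm band is not clear yet. Two more strokes.

```bash
python3 -m pendant '[[[0,0,0,-0.01,0],[0,0,0,-0.022,0],[0,0,0,-0.034,0],[0,0,0,-0.036,0],[0,0,0,-0.03,0],[0,0,0,-0.02,0],[0,0,0,-0.01,0],[0,0,0,-0.002,0],[0,0,0,0,0],[0,0,0,0,0],[0,0,0,-0.01,0],[0,0,0,-0.022,0],[0,0,0,-0.034,0],[0,0,0,-0.036,0],[0,0,0,-0.03,0],[0,0,0,-0.02,0],[0,0,0,-0.01,0],[0,0,0,-0.002,0],[0,0,0,0,0],[0,0,0,0,0]]]'; python3 - <<'E'
from h import *
S=robot.snapshot('scene');print(robot.read_state()['ft_force'],blob(S,'red',(314,208),16),blob(S,'green',(314,212),12))
E
python3 -m pendant '[[[0,0,0,-0.01,0],[0,0,0,-0.022,0],[0,0,0,-0.034,0],[0,0,0,-0.036,0],[0,0,0,-0.03,0],[0,0,0,-0.02,0],[0,0,0,-0.01,0],[0,0,0,-0.002,0],[0,0,0,0,0],[0,0,0,0,0],[0,0,0,-0.01,0],[0,0,0,-0.03,0],[0,0,0,-0.06,0],[0,0,0,-0.09,0],[0,0,0,-0.105,0],[0,0,0,-0.105,0]]]'; python3 - <<'E'
from h import *
S=robot.snapshot('scene');T=robot.snapshot('top');A,B=blob(S,'red',(314,206),16),blob(T,'red',(178,186),14)
print(A,B,blob(S,'green',(314,212),12),blob(S,'blue',(311,178)))
a=A[0];print(two((a[0]+a[2]/2-.5,a[1]+1.8),(B[0][0]+2.5,B[1][1])))
cl=plane('top',179,186,.07); print('expected scene px tip at .094, .086:',proj('scene',[[.5426,.2516,.094],[.5426,.2516,.086],[.5426,.2516,.064]]))
W=np.zeros((400,800,3),np.uint8);W[:,:400]=cv2.resize(S[180:230,285:335],(400,400),interpolation=2);W[:,400:]=cv2.resize(T[165:215,150:200],(400,400),interpolation=2);cv2.imwrite('pics/crop4.png',W)
s=robot.read_state()
from scipy.spatial.transform import Rotation as Ro
print(s['time'],s['eef_pos'],s['ft_force'],Ro.from_euler('xyz',s['ee_rot']).as_matrix().T@(np.array([.580,-.177,.12])-s['eef_pos']))
E
```

```text
time: 9.17
eef_pos: [0.4627, 0.2132, 0.1451]
ee_rot: [3.141, 0.004, -2.869]
ft_force: [-5.3, -1.3, 22.3]
finger_gap: 0.006
[-6.16803193 -0.86822129 21.56129029] (array([311, 204,   7,  10,  52], dtype=int32), array([314.19230769, 208.26923077])) (array([313, 214,   3,   1,   3], dtype=int32), array([314., 214.]))
time: 10.55
eef_pos: [0.4631, 0.2135, 0.2512]
ee_rot: [3.139, 0.007, -2.869]
ft_force: [-0.5, 0.6, -0.6]
finger_gap: 0.003
(array([311, 205,   7,   9,  49], dtype=int32), array([314.20408163, 208.57142857])) (array([174, 182,   7,   7,  41], dtype=int32), array([176.97560976, 185.26829268])) (array([313, 214,   3,   1,   3], dtype=int32), array([314., 214.])) (array([304, 172,  14,  11, 115], dtype=int32), array([310.4173913 , 177.10434783]))
(array([0.5427786 , 0.25383695, 0.09080568]), np.float64(0.0011721690189916726))
expected scene px tip at .094, .086: [[313.30864653 205.93809771]
 [313.04384791 207.64041845]
 [312.32430438 212.26096819]]
10.65 [0.46165325 0.2126127  0.24801352] [ 0.2865191   0.47332537 -1.55940453] [-0.00885736 -0.40718551  0.12772227]
```

View pics/crop4.png

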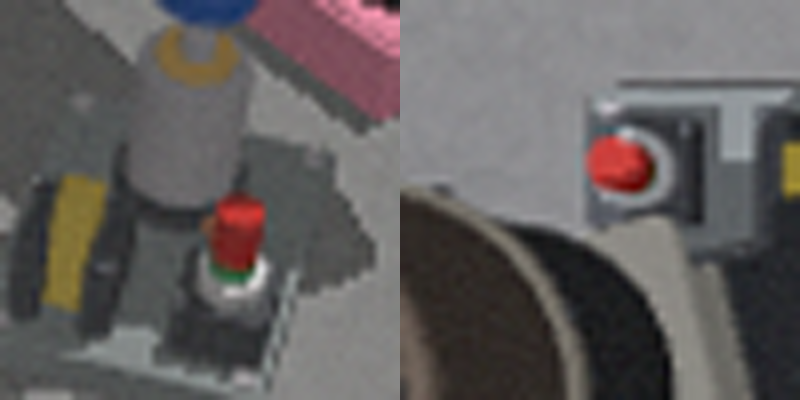

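The pin did not change over the last three full strokes: tip measured at 0.091, where my triangulation reads 3–5 mm low. It is therefore at its stop, with green visible at its foot. Now to the start button.

```bash
python3 -m pendant '[[[0,0,-0.02,0,0],[0,-0.001,-0.05,0,0],[0,-0.002,-0.085,0,0],[0,-0.003,-0.12,0,0],[0,-0.004,-0.155,0,0],[0,-0.005,-0.19,0,0],[0,-0.006,-0.225,0,0],[0,-0.006,-0.26,0,0],[0,-0.007,-0.295,0,0],[0,-0.008,-0.33,0,0],[0,-0.009,-0.36,0,0],[0,-0.009,-0.385,0,0],[0,-0.009,-0.402,0,0],[0,-0.009,-0.407,0.02,0],[0,-0.009,-0.407,0.055,0],[0,-0.009,-0.407,0.09,0],[0,-0.009,-0.407,0.115,0],[0,-0.009,-0.407,0.128,0],[0,-0.009,-0.407,0.128,0],[0,-0.009,-0.407,0.128,0]]]'
python3 - <<'E'
from h import *
S=robot.snapshot('scene');T=robot.snapshot('top');s=robot.read_state();print(s['eef_pos'],s['ee_rot'],s['ft_force'])
W=np.zeros((400,800,3),np.uint8);W[:,:400]=cv2.resize(S[130:210,155:235],(400,400),interpolation=2);W[:,400:]=cv2.resize(T[135:235,280:380],(400,400),interpolation=2);cv2.imwrite('pics/crop5.png',W)
E
```

```text
time: 12.32
eef_pos: [0.5785, -0.1768, 0.117]
ee_rot: [3.139, -0.002, -2.869]
ft_force: [-0.8, -0.2, -0.3]
finger_gap: 0.005
[ 0.58029141 -0.17680179  0.11969707] [ 3.14097510e+00  2.31579464e-03 -2.86899707e+00] [0.32984817 0.24178152 0.39133312]
```

View pics/crop5.png

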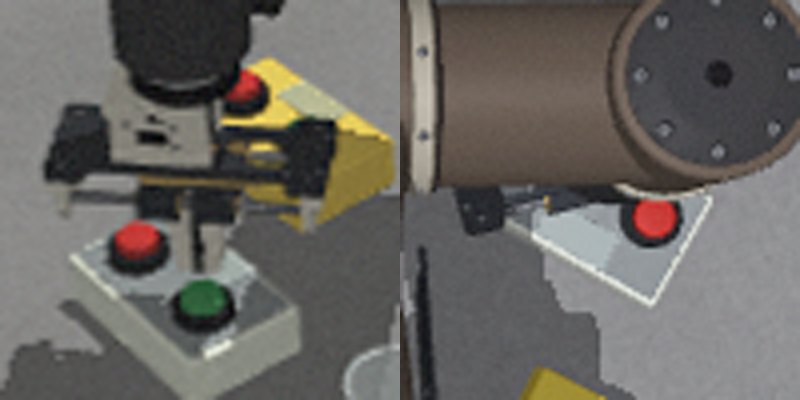

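The fingertips are directly above the green button (crop (205,268), button at (203,298), which fits 28 mm of height), and the red stop is well clear. Press.

```bash
python3 -m pendant '[[[0,0,0,0.012,0],[0,0,0,0.022,0],[0,0,0,0.027,0],[0,0,0,0.03,0],[0,0,0,0.033,0],[0,0,0,0.035,0],[0,0,0,0.035,0],[0,0,0,0.035,0]]]'
```

```text
time: 13.08
eef_pos: [0.5803, -0.1767, 0.0866]
ee_rot: [3.141, 0.003, -2.868]
ft_force: [-7.2, 4.2, 15.2]
finger_gap: 0.006
```

```bash
python3 -m pendant '[[[0,0,0,0.002,0],[0,0,0,0.002,0],[0,0,0,0.002,0]]]'; python3 -m pendant '[[[0,0,0,-0.005,0],[0,0,0,-0.02,0],[0,0,0,-0.05,0],[0,0,0,-0.085,0],[0,0,0,-0.12,0],[0,0,0,-0.14,0],[0,-0.01,0.03,-0.14,0],[0,-0.02,0.065,-0.14,0],[0,-0.03,0.1,-0.14,0],[0,-0.04,0.135,-0.14,0],[0,-0.04,0.15,-0.14,0],[0,-0.04,0.15,-0.14,0],[0,-0.04,0.15,-0.14,0]]]'
python3 - <<'E'
from h import *
S=robot.snapshot('scene');T=robot.snapshot('top')
print(blob(S,'red',(314,206),16),blob(S,'green',(314,212),12),blob(S,'green',(196,191)),blob(S,'red',(180,180)),blob(S,'blue',(311,178)))
cv2.imwrite('pics/end.png',cv2.resize(S,(800,600)))
E
```

```text
time: 13.33
eef_pos: [0.5803, -0.1767, 0.0866]
ee_rot: [-3.141, 0.003, -2.868]
ft_force: [-5.5, 2.7, 15.5]
finger_gap: 0.006
time: 14.42
eef_pos: [0.5778, -0.0206, 0.2272]
ee_rot: [-3.141, 0.004, -2.866]
ft_force: [0.8, -0.8, -0.8]
finger_gap: 0.006
(array([311, 204,   7,  10,  52], dtype=int32), array([314.19230769, 208.26923077])) (array([313, 214,   3,   1,   3], dtype=int32), array([314., 214.])) (array([191, 186,   9,   7,  56], dtype=int32), array([195.07142857, 189.14285714])) (array([178, 175,   9,   7,  48], dtype=int32), array([181.97916667, 177.64583333])) (array([304, 172,  14,  11, 116], dtype=int32), array([310.47413793, 177.11206897]))
```

View pics/end.png

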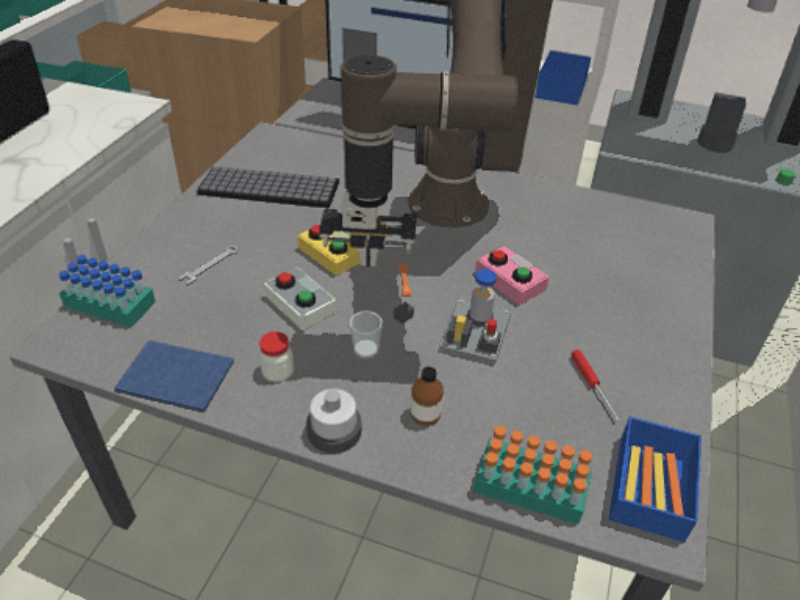

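The end picture shows the start button back up, the pin out, the plunger up, everything else in place and the arm clear at 0.23 m. The press met 15 N and stopped dead, well past the 5 N needed for full travel. I hand the job in.

```bash
python3 -c "
from bench import robot
print(robot.job_done())"
```

```text
the job is handed in; nothing more can be done
None
```

The clamp is charged and the start button was pressed and released. I handed the job in at about 14.5 s of the 58 s allowed.

- **Pumping:** I gave the plunger eight strokes with the closed fingertips, about 28 mm on the first and 30 mm, down to its stop, on the rest. The plunger sprang back up each time. The indicator pin stopped rising after the fifth stroke and stayed put through the last three.
- **Pin check:** Green shows at the pin's foot, but at this image scale only as a thin sliver, so the full 8 mm band could not be measured. I measured the tip at 0.091 m where the text says 0.094 m; my other measured heights also read 3–5 mm low.
- **Start button:** I pressed the green button on the white console until it stopped moving at about 15 N, well past the 5 N for full travel. By the text's "about 67 mm" button height the press was about 5.4 mm of the 6 mm, so I took the hard stop and the force as proof that it was fully down.
- **Last picture:** Start, stop and plunger are where they were at the beginning, the pin is still out, and nothing else has visibly moved. The arm is clear, with the wrist force reading within 1 N of zero.

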